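# Lock a ring box in the counter display lock

### The arm

A 6-joint arm with a two-finger parallel gripper is mounted at the origin on a cart in front of the work surface, level with it; the furniture and walls round the work are solid. World frame = base frame: x ahead of the robot, y to its left, z up, the work surface at z = 0. Lengths are in m, angles in rad, forces in N, time in s.
With the tool pointing down it reaches from about 0.4 to 0.825 m from the base axis. Payload 7 kg.
Tool frame: the origin (TCP) lies on the centre line of the jaws, within the pads' length; the fingertips stand tip_reach ahead of it and the grasp point (between the pads) is the TCP (tip_reach is the distance from the TCP to the fingertips, in m); z points along the fingers, y is the line along which they close (so a half turn about z gives the same grasp; the last joint's range is limited). The gripper opens to 88 mm and grips with 3 to 60 N. Pads are 19 mm wide; open, the fingers measure 130 mm over their backs; the gripper's body (78 mm by 193 mm) begins 47 mm behind the grasp point.
Start: joints at [-0.86, 0.359, 0.012, 0, -1.224, -0.288], TCP at [0.277, -0.616, 0.246] pointing down, gripper open.
Joint ranges: [-3.07, 3.07], [-1.43, 2.12], [-1.02, 1.25], [-3.03, 1.67], [-3.05, -0], [-3.03, 3.03]. Speed limits (rad/s): [2.39, 2.39, 3.01, 3.14, 3.14, 3.14].

### API

Orientations are given as [roll, pitch, yaw] about the fixed x, y, z axes, in that order (R = Rz(yaw) Ry(pitch) Rx(roll)).
In Python, from station import get_state, grab_frame, calibration, job_done, find_in, mark_of, tip_reach gives the robot as it stands.
- The arm moves only by the shell command python3 -m handwheel 'ROWS' [OPENING] [FORCE]. ROWS is JSON, a list of rows, each an object with "delta_pos": the shift along the world's x, y, z in units of 30 mm (1.0 is 30 mm), a list of three; "dr": the turn, a rotation vector about the world's x, y, z in degrees, a list of three. In form: [{"delta_pos": [tx, ty, tz], "dr": [rx, ry, rz]}, ...]. A call has 1 to 10 rows; each row shifts and turns the commanded pose from where the row before left it; what a row does not reach is not made up. A row lasts 1/10 s, in which the tool goes at most 50 mm and 8.59 degrees, less where a joint would pass 70% of its speed; a pose out of reach is approached as far as the arm can. A call is refused whole if a number of a shift passes 1 or a number of a turn 8.59, either way. A call with a gripper value outside its range is refused whole. OPENING is the closure, from -1 (fully open) to 1 (shut), set as the call begins (- or left out, the last holds). The fingers move at their own pace and stop on an object; FORCE is the grip in N (left out, the last holds). Time passes only in rows, so rows that do not move let the fingers close. It gives the time, the measured TCP pose, the force, the opening and the grip force at its end, in the units of the state.
- get_state(): the state, without advancing time (a new reading comes with each control period).
- grab_frame(name): name is "scene" or "side" or "wrist"; returns the picture (400x640x3 uint8, red, green, blue); there is no depth.
- calibration(name): a dict with "fx", "fy", "cx", "cy" (pixels), "extrinsics" (4x4, takes a point from world to camera coordinates). Camera axes: x right, y down, z forward; pixel columns grow to the right and rows downward; lengths in m; the calibration is good to about 2 mm. A picture is of the moment at which its call begins: read the wrist's pose just before it. calibration takes no time and is no camera call; for the wrist camera it gives the pose at the moment of the call.
- job_done(): hands the job in; it is judged then, once.
Trained networks look in the newest picture that a camera, given by its name, has taken for a name from the list of things; names that differ only in an ending like _2 or _b are one class to them, and where a whole thing is asked for, a point or a joint stands for the part that bears it (a point fixed in the world has none). Each returns a list of dicts, best first, with "conf" (0 to 1); they miss things now and then, are a little off and sometimes report something else, mostly with a low value. They report only what shows in the picture. A call takes as long as a camera call.
- find_in(camera, query): "location" ([column, row] in pixels, amid what is visible of it).
- mark_of(camera, query): "location" ([column, row] in pixels: a listed point, or the origin of a listed thing).
The state is a dict: "t": time; "q": joint angles; "qd": joint speeds; "joint_efforts": joint torques, N m; "eef_pos": TCP position; "ee_rot": TCP orientation; "force": force on the tool from outside, world axes, zero at the start; "moment": the same for the moment, N m; "width": finger opening in m; "gripper_force": force on a finger pad.
Only numpy, scipy, OpenCV 4.12 (cv2) and the standard library are available. Lean on these libraries where they do the work, as an engineer would, in place of code of your own. Each camera call takes 0.05 s, during which the arm holds its last target. There are 200 camera calls.

### The job

Take the ring box out of the two-bay wooden stand, stand it on the bare worktop to change your grip, then set it, without dropping it, upright and fully down in the nest of the metal display lock and let go. Then push the lock's thumb lever round, one click at a time and pausing in each of the last three notches, until it stands in the notch with the long white mark (its keeper bar then lies across the box); never push it past that notch. Leave the other things on the desk and in the stand where they are.

Things in the scene. Friction and masses are not known exactly. Their poses are not given: they have to be found in the camera images.
- box_mid (a point): Centre (half-way up) of the closed dark-red ring box: loose, 60 mm along its x, 52 mm along its y, 42 mm high (z), about 60 g; its lid does not move. It starts upright in one of the two bays of the wooden stand, whose walls cover its y faces; its x faces (60 mm apart) stick out 7 mm in front of and behind the stand.
- stand: Fixed light wooden stand, two bays side by side along its y; origin at the centre of its underside. 46 mm deep (x), 140 mm wide (y), floor 10 mm thick; three upright walls 7.5 mm thick, 58 mm high at y = -66.5, 0 and +66.5 mm; bays 59 mm wide, centred at y = +-33 mm, open at front, back and top.
- weight_mid (a point): Centre of the brass weight (30 mm round, 34 mm high) that stands in the other bay; leave it there.
- nest (a point): Centre of the nest floor of the fixed metal display lock, 16 mm above the worktop. Its x runs towards the lever's pivot, z up. The nest takes the ring box upright with the box's x along this x, either way round: 65 mm free along x, 57 mm along y. Seated, box_mid is 21 mm above this point. The fingers can go down beside the nest floor to a base plate 6 mm above the worktop.
- nest_top (a point): Centre of the nest's open mouth, 48 mm above its floor (6 mm above the seated box's top). Two aluminium walls of this height cover the box's x faces; at their ends 5 mm thick flanges (at y = +-28.5 to +-33.5 mm) reach round the box's corners and leave a gap 48 mm wide in the middle of each y face, open to the fingers.
- pivot (a point): Point on the lever's upright axis, 85 mm from the nest along the lock's x, 66 mm above the worktop, at the lever's underside. Below the lever is a fixed dark quadrant of about 102 mm radius round the axis, its top 50 mm above the worktop; white marks on its rim show the six notches, the fifth mark being long and wide.
- thumb_tab (a point): Middle of the upright black thumb tab near the lever's end, 80 mm from the axis, 92 mm above the worktop; moves with the lever. The tab is 16 mm along the lever (x), 8 mm thick (y), and stands from 72 to 110 mm above the worktop. The lever is a flat steel bar 16 mm wide, its top 72 mm above the worktop, ending 88 mm from the axis.
- keeper_tip (a point): End of the keeper bar, the lever's other arm, 78 mm from the axis opposite the tab, 69 mm above the worktop. It passes over the nest and the seated box without touching; when the lever is at the long mark it lies across the box along the lock's x.
- index_lever (a joint): Lever angle, rad, growing counter-clockwise from above. Six sprung notches: 0, 0.3, 0.6, 0.9, 1.2, 1.5; long mark at 1.2. At q the tab's direction is turned q - 1.2 from the lock's x. Starts in notch 0 or 0.3. Past the crest half-way between notches it snaps on into the next notch and stays; pushing the tab sideways takes about 2 to 5 N.
- wood_block: Loose wooden block 56 x 72 x 33 mm, origin at the centre of its underside; leave alone.
- calculator: Loose black calculator 112 x 70 x 14 mm, origin at the centre of its underside; leave alone.
- pen_blue: Loose white and blue pen, 142 mm long along its y, 11 mm high, origin under its centre; leave alone.
- bangle: Loose gold-coloured bangle 68 x 82 x 8 mm, lying flat, origin at the centre of its underside; leave alone.

How it is judged:
By the outcome, as a careful person would: the job done as asked, in the order asked, and still so for the second after the job is handed in, with the robot touching nothing.
It also fails if it takes over 72 s, if anything falls off the work surface, if the arm or the gripper's body presses on something with over 40 N, if the wrist force passes 120 N, or if a joint passes its speed limit or range.

## Working session

There is one attempt and no reset: what is moved stays moved. The work goes in short steps, Python scripts to look and compute and a shell command to move; the robot and the scene stay as the last step left them, time stands still between calls to the robot, and variables do not carry over. Pictures are saved under pics/ and viewed, at most 10 in all, crops included, and the job is handed in when it is done.

```bash
mkdir -p pics; ls; cat > h.py <<'E'
import numpy as np, cv2
from station import *
def ray(cam,px,c=None):
    c=c or calibration(cam); E=np.array(c["extrinsics"]); R,t=E[:3,:3],E[:3,3]
    d=R.T@np.array([(px[0]-c["cx"])/c["fx"],(px[1]-c["cy"])/c["fy"],1]); return -R.T@t,d/np.linalg.norm(d)
def onz(cam,px,z):
    o,d=ray(cam,px); return o+d*(z-o[2])/d[2]
def tri(rs):
    A=sum(np.eye(3)-np.outer(d,d) for o,d in rs); b=sum((np.eye(3)-np.outer(d,d))@o for o,d in rs)
    p=np.linalg.solve(A,b); return p,max(np.linalg.norm(np.cross(p-o,d)) for o,d in rs)
def proj(cam,p):
    c=calibration(cam); q=(np.array(c["extrinsics"])@np.append(p,1))[:3]; return c["fx"]*q[0]/q[2]+c["cx"],c["fy"]*q[1]/q[2]+c["cy"]
def save(cam,name):
    im=grab_frame(cam); cv2.imwrite(f"pics/{name}.png",im[:,:,::-1]); return im
E
python3 - <<'E'
from h import *
np.set_printoptions(precision=4,suppress=True)
s=get_state(); print(s["t"],s["eef_pos"],s["ee_rot"],s["width"],tip_reach if not callable(tip_reach) else tip_reach())
for c in("scene","side"): save(c,c+"0")
Z=dict(box_mid=.031,stand=0,weight_mid=.027,nest=.016,nest_top=.064,pivot=.066,thumb_tab=.092,keeper_tip=.069,wood_block=0,calculator=0,pen_blue=0,bangle=0)
for n,z in Z.items():
    rs=[]
    for c in("scene","side"):
        r=mark_of(c,n)
        if r:
            r=r[0]; print(n,c,round(r["conf"],2),np.round(r["location"],1),onz(c,r["location"],z)); rs.append(ray(c,r["location"]))
    if len(rs)==2: print("   tri",*tri(rs))
E
```

```text
pics
0.0 [ 0.2768 -0.6152  0.2446] [ 3.1399 -0.0002 -2.7189] 0.08770859129435614 0.019
box_mid scene 0.57 [237.1 232.8] [0.5135 0.3388 0.031 ]
box_mid side 0.73 [246.9 274.9] [0.5094 0.3439 0.031 ]
   tri [0.5059 0.3461 0.0364] 0.0013130878979755623
stand scene 0.96 [250.5 238.1] [0.5037 0.2988 0.    ]
stand side 0.7 [258.3 273.9] [0.5039 0.3067 0.    ]
   tri [0.5026 0.3036 0.0008] 0.003355876693844906
weight_mid scene 0.57 [259.2 228.2] [0.4926 0.2729 0.027 ]
weight_mid side 0.46 [266.1 258.5] [0.5003 0.2727 0.027 ]
   tri [0.5055 0.2638 0.0174] 0.001522489522947937
nest scene 0.6 [353.  195.2] [ 0.4451 -0.1092  0.016 ]
nest side 0.92 [349.4 187.4] [ 0.4425 -0.1195  0.016 ]
   tri [ 0.4401 -0.1072  0.0213] 0.003947540457160962
nest_top scene 0.6 [354.9 182. ] [ 0.4433 -0.1144  0.064 ]
nest_top side 0.71 [348.3 171.6] [ 0.456  -0.1341  0.064 ]
   tri [ 0.4628 -0.1444  0.0514] 0.004106701636769015
pivot scene 0.56 [340.3 173.5] [ 0.5231 -0.1332  0.066 ]
pivot side 0.59 [325.8 166.5] [ 0.5299 -0.1227  0.066 ]
   tri [ 0.537  -0.1445  0.0549] 0.004849783169149465
thumb_tab scene 0.73 [344.3 159.8] [ 0.5542 -0.1916  0.092 ]
thumb_tab side 0.46 [333.1 144.4] [ 0.5508 -0.2163  0.092 ]
   tri [ 0.541  -0.1841  0.1043] 0.008338496729785056
keeper_tip scene 0.69 [328.1 181.6] [ 0.5042 -0.047   0.069 ]
keeper_tip side 0.59 [322.5 178.7] [ 0.5069 -0.0551  0.069 ]
   tri [ 0.508  -0.054   0.0672] 0.002292478552028989
wood_block scene 0.68 [264.5 203.9] [0.6406 0.1193 0.    ]
wood_block side 0.84 [256.5 212.8] [0.6439 0.1105 0.    ]
   tri [ 0.6466  0.1107 -0.0035] 0.0028632958151732796
calculator scene 0.56 [392.8 175.7] [ 0.4621 -0.3721  0.    ]
calculator side 0.64 [374.6 151.5] [ 0.4592 -0.3816  0.    ]
   tri [ 0.4559 -0.3662  0.0064] 0.003330218760631433
pen_blue side 0.6 [340.5 242. ] [0.3684 0.1014 0.    ]
bangle scene 0.61 [180.1 237. ] [0.6609 0.4363 0.    ]
```

```bash
python3 - <<'E'
import cv2,numpy as np
a=cv2.imread("pics/scene0.png");b=cv2.imread("pics/side0.png")
f=lambda im,x0,x1,y0,y1:cv2.resize(im[y0:y1,x0:x1],(800,300),interpolation=cv2.INTER_CUBIC)
cv2.imwrite("pics/c0.png",np.vstack([f(a,170,437,140,260),f(b,190,437,120,300) if 0 else f(b,180,447,130,290)]))
E
```

```text
(no output)
```

View pics/c0.png

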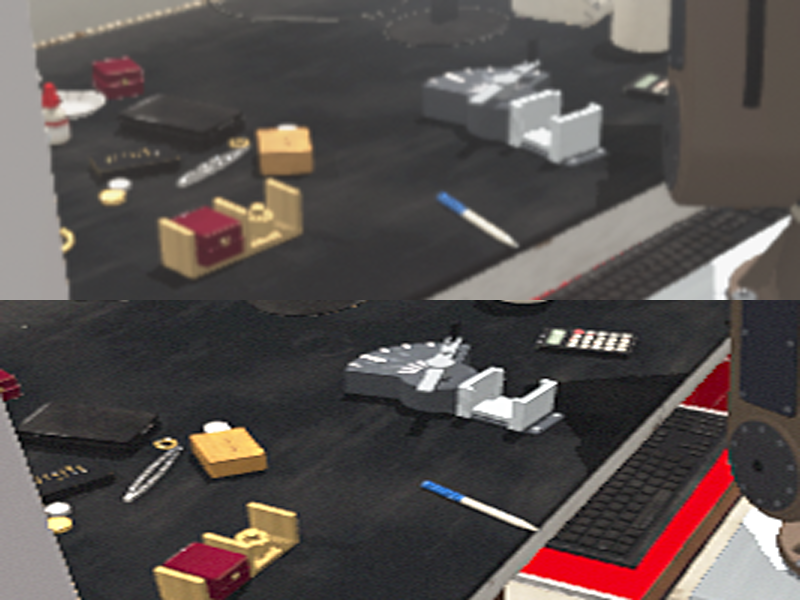

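View pics/scene0.png

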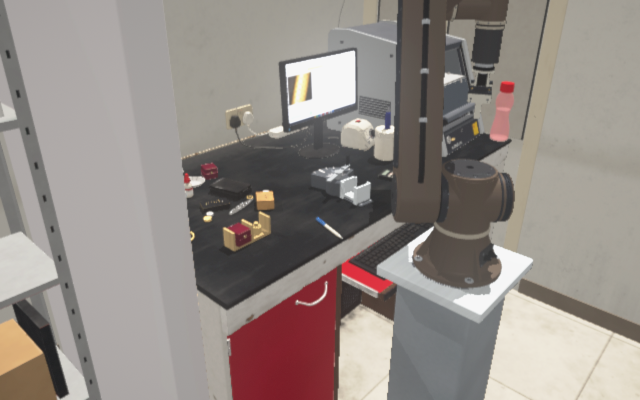

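The scene shows the ring box in the left (+y) bay of the stand (around (237,233)), with the weight in the other bay. The lock is at (350,185) with its tab to the right of the pivot, and the pen is in front at (330,228).

```bash
python3 -m handwheel '[{"delta_pos":[0.4,1,0],"dr":[0,0,0]},{"delta_pos":[0.4,1,0.2],"dr":[0,0,0]},{"delta_pos":[0.4,1,0.2],"dr":[0,0,0]},{"delta_pos":[0.4,1,0.2],"dr":[0,0,0]},{"delta_pos":[0.4,1,0.2],"dr":[0,0,0]},{"delta_pos":[0.4,1,0.2],"dr":[0,0,0]},{"delta_pos":[0.4,1,0.2],"dr":[0,0,0]},{"delta_pos":[0.4,1,0.2],"dr":[0,0,0]},{"delta_pos":[0.4,1,0.2],"dr":[0,0,0]},{"delta_pos":[0.4,1,0.2],"dr":[0,0,0]}]'
python3 -m handwheel '[{"delta_pos":[0.4,1,0],"dr":[0,0,0]},{"delta_pos":[0.4,1,0],"dr":[0,0,0]},{"delta_pos":[0.2,1,0],"dr":[0,0,0]},{"delta_pos":[0,1,0],"dr":[0,0,0]},{"delta_pos":[0,1,0],"dr":[0,0,0]},{"delta_pos":[0,0,0],"dr":[0,0,0]},{"delta_pos":[0,0,0],"dr":[0,0,0]}]'
python3 - <<'E'
from h import *
np.set_printoptions(precision=4,suppress=True)
from scipy.spatial.transform import Rotation as Ro
s=get_state(); print(s["t"],s["eef_pos"],s["ee_rot"],s["q"])
c=calibration("wrist"); E=np.array(c["extrinsics"]); R=Ro.from_euler("xyz",s["ee_rot"]).as_matrix()
print("cam in tool",R.T@(-E[:3,:3].T@E[:3,3]-s["eef_pos"]),"axis",R.T@E[2,:3],"fx",c["fx"])
save("wrist","w1")
print("pen",onz("scene",(317,218),0),onz("scene",(343,238),0),"mon",onz("scene",(318,150),0))
for n,z in dict(nest=.016,nest_top=.064,pivot=.066,thumb_tab=.092,keeper_tip=.069).items():
    for r in mark_of("wrist",n)[:1]: print(n,round(r["conf"],2),np.round(r["location"],1),onz("wrist",r["location"],z))
E
```

```text
t: 2.3
eef_pos: [0.3972, -0.3143, 0.3]
ee_rot: [-3.141, 0.0, -2.719]
force: [0.4, -0.5, 0.9]
width: 0.0877
gripper_force: 0.0
t: 3.0
eef_pos: [0.4271, -0.165, 0.2999]
ee_rot: [-3.141, 0.001, -2.717]
force: [-0.1, -1.3, -0.1]
width: 0.0876
gripper_force: 0.0
3.0 [ 0.4271 -0.165   0.2999] [-3.1412  0.0008 -2.7168] [ 0.0636 -0.0437 -0.3524  0.0001 -1.2612 -1.2097]
cam in tool [ 0.0802  0.0005 -0.1389] axis [-0.2952 -0.0001  0.9554] fx 284.51223440827795
pen [0.4445 0.0731 0.    ] [0.3046 0.1128 0.    ] mon [ 0.856  -0.3845  0.    ]
nest 0.57 [338.3 187.8] [ 0.4454 -0.1261  0.016 ]
nest_top 0.7 [345.6 198.2] [ 0.4441 -0.119   0.064 ]
pivot 0.6 [315.6 251.5] [ 0.5344 -0.1241  0.066 ]
thumb_tab 0.96 [254.6 247.9] [ 0.5505 -0.2064  0.092 ]
keeper_tip 0.62 [370.1 257.5] [ 0.5093 -0.0486  0.069 ]
```

View pics/w1.png

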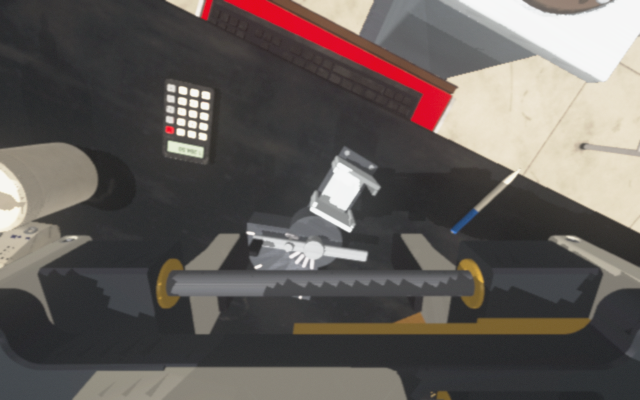

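The lock is clear in the wrist picture, with the tab at (255,248), pivot at (316,251) and keeper tip at (370,257). The lever is in notch 0 and the lock yaw is about -7°. Next is the stand.

```bash
python3 -m handwheel '[{"delta_pos":[0.15,1,0],"dr":[0,0,0]},{"delta_pos":[0.15,1,0],"dr":[0,0,8.2]},{"delta_pos":[0.15,1,0],"dr":[0,0,8.2]},{"delta_pos":[0.15,1,0],"dr":[0,0,8.2]},{"delta_pos":[0.15,1,0],"dr":[0,0,8.2]},{"delta_pos":[0.15,1,0],"dr":[0,0,8.2]},{"delta_pos":[0.15,1,0],"dr":[0,0,8.2]},{"delta_pos":[0.15,1,0],"dr":[0,0,8.2]},{"delta_pos":[0.15,1,0],"dr":[0,0,8.2]},{"delta_pos":[0.15,1,0],"dr":[0,0,0]}]' -1 20
python3 -m handwheel '[{"delta_pos":[0.15,1,0],"dr":[0,0,0]},{"delta_pos":[0.15,1,0],"dr":[0,0,0]},{"delta_pos":[0.15,1,-0.2],"dr":[0,0,0]},{"delta_pos":[0.15,1,-0.4],"dr":[0,0,0]},{"delta_pos":[0.15,1,-0.6],"dr":[0,0,0]},{"delta_pos":[0.15,1,-0.6],"dr":[0,0,0]},{"delta_pos":[0.15,1,-0.5],"dr":[0,0,0]},{"delta_pos":[0.15,1,-0.3],"dr":[0,0,0]},{"delta_pos":[0,0,0],"dr":[0,0,0]},{"delta_pos":[0,0,0],"dr":[0,0,0]}]'
python3 - <<'E'
from h import *
np.set_printoptions(precision=4,suppress=True)
s=get_state(); print(s["t"],s["eef_pos"],s["ee_rot"],s["q"])
save("wrist","w2")
for n,z in dict(box_mid=.031,stand=0,weight_mid=.027).items():
    for r in mark_of("wrist",n)[:1]: print(n,round(r["conf"],2),np.round(r["location"],1),onz("wrist",r["location"],z))
E
```

```text
t: 4.3
eef_pos: [0.4723, 0.1353, 0.2995]
ee_rot: [-3.142, -0.0, -1.57]
force: [0.3, 0.1, 0.7]
width: 0.0872
gripper_force: 0.0
t: 5.3
eef_pos: [0.5081, 0.3743, 0.2204]
ee_rot: [3.14, -0.002, -1.574]
force: [0.1, 0.2, 1.0]
width: 0.0878
gripper_force: 0.0
5.3 [0.5081 0.3743 0.2204] [ 3.1404 -0.0018 -1.5739] [ 0.9438  0.305  -0.125   0.0001 -1.143  -0.9469]
box_mid 0.81 [322.7 154.2] [0.5045 0.3421 0.031 ]
stand 0.91 [322.  120.9] [0.5052 0.306  0.    ]
weight_mid 0.62 [323.1  90.4] [0.5041 0.2728 0.027 ]
```

View pics/w2.png

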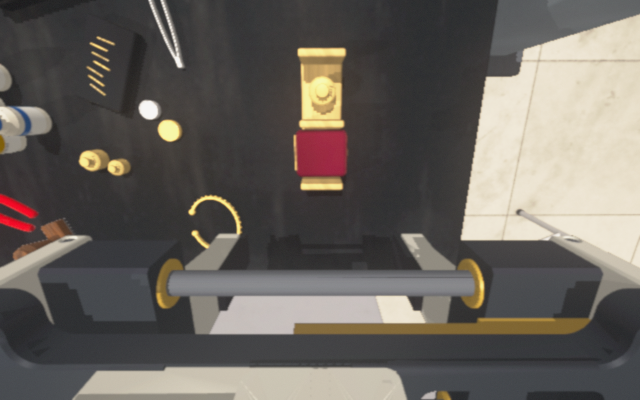

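The box is upright in the near bay, centred at (322,153). The stand axes line up with the world, so a yaw of -90° suits and I'll descend.

```bash
python3 -m handwheel '[{"delta_pos":[-0.1,-0.6,-0.3],"dr":[0,0,0.2]},{"delta_pos":[0,-0.5,-0.7],"dr":[0,0,0]},{"delta_pos":[0,0,-1],"dr":[0,0,0]},{"delta_pos":[0,0,-1],"dr":[0,0,0]},{"delta_pos":[0,0,-1],"dr":[0,0,0]},{"delta_pos":[0,0,-0.8],"dr":[0,0,0]},{"delta_pos":[0,0,-0.6],"dr":[0,0,0]},{"delta_pos":[0,0,-0.5],"dr":[0,0,0]},{"delta_pos":[0,0,-0.3],"dr":[0,0,0]},{"delta_pos":[0,0,0],"dr":[0,0,0]}]' -1 20 &&
python3 -m handwheel '[{"delta_pos":[0,0,0],"dr":[0,0,0]},{"delta_pos":[0,0,0],"dr":[0,0,0]},{"delta_pos":[0,0,0],"dr":[0,0,0]},{"delta_pos":[0,0,0],"dr":[0,0,0]},{"delta_pos":[0,0,0],"dr":[0,0,0]},{"delta_pos":[0,0,0],"dr":[0,0,0]}]' 1 15
```

```text
t: 6.5
eef_pos: [0.5047, 0.3406, 0.0349]
ee_rot: [3.141, -0.001, -1.571]
force: [-0.5, -0.5, -0.5]
width: 0.0876
gripper_force: 0.0
t: 7.1
eef_pos: [0.5052, 0.3417, 0.0361]
ee_rot: [-3.141, 0.001, -1.57]
force: [-1.3, -1.2, 5.2]
width: 0.0576
gripper_force: 15.0
```

```bash
python3 -m handwheel '[{"delta_pos":[0,0,0.2],"dr":[0,0,0]},{"delta_pos":[0,0,0.5],"dr":[0,0,0]},{"delta_pos":[0,0,0.8],"dr":[0,0,0]},{"delta_pos":[0,0,0.9],"dr":[0,0,0]},{"delta_pos":[0,0,0.8],"dr":[0,0,0]},{"delta_pos":[0,-0.3,0.5],"dr":[0,0,0]},{"delta_pos":[0.1,-0.6,0],"dr":[0,0,0]},{"delta_pos":[0.1,-0.9,0],"dr":[0,0,0]},{"delta_pos":[0.1,-1,0],"dr":[0,0,0]},{"delta_pos":[0.1,-1,0],"dr":[0,0,0]}]' &&
python3 -m handwheel '[{"delta_pos":[0.1,-1,0],"dr":[0,0,0]},{"delta_pos":[0.1,-1,0],"dr":[0,0,0]},{"delta_pos":[0.1,-0.9,0],"dr":[0,0,0]},{"delta_pos":[0,-0.6,0],"dr":[0,0,0]},{"delta_pos":[0,-0.4,0],"dr":[0,0,0]},{"delta_pos":[0,0,-0.5],"dr":[0,0,0]},{"delta_pos":[0,0,-0.5],"dr":[0,0,0]},{"delta_pos":[0,0,0],"dr":[0,0,0]},{"delta_pos":[0,0,0],"dr":[0,0,0]}]'
python3 - <<'E'
from h import *
np.set_printoptions(precision=4,suppress=True)
s=get_state(); print(s["t"],s["eef_pos"],s["ee_rot"])
im={c:grab_frame(c) for c in("scene","side")}; rs=[]
for c in im:
    u,v=map(int,proj(c,s["eef_pos"])); cr=im[c][v-50:v+50,u-65:u+65]; im[c]=cv2.resize(cr,(520,400),interpolation=3)[:,:,::-1]
    r=mark_of(c,"box_mid")[:1]; print(c,(u,v),r and r[0]); r and rs.append(ray(c,r[0]["location"]))
if len(rs)==2: print(tri(rs))
cv2.imwrite("pics/c3.png",cv2.resize(np.hstack(list(im.values())),(800,308)))
E
```

```text
t: 8.1
eef_pos: [0.516, 0.2248, 0.1452]
ee_rot: [3.14, -0.001, -1.571]
force: [0.8, -0.1, -0.0]
width: 0.0577
gripper_force: 15.0
t: 9.0
eef_pos: [0.5258, 0.1104, 0.1164]
ee_rot: [3.141, -0.001, -1.57]
force: [-0.3, 0.2, 0.4]
width: 0.0573
gripper_force: 15.0
9.0 [0.5258 0.1104 0.1164] [ 3.1409 -0.0006 -1.57  ]
scene (289, 180) {'location': [290.4, 182.9], 'conf': 0.71}
side (288, 194) {'location': [287.9, 193.8], 'conf': 0.66}
(array([0.5402, 0.0936, 0.0998]), np.float64(0.0005284004611631745))
```

View pics/c3.png

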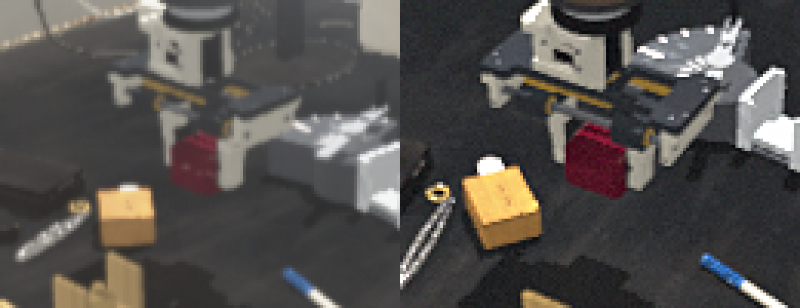

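The box is held upright between the pads, clear of block and pen. I'll lower it onto the worktop.

```bash
python3 -m handwheel '[{"delta_pos":[0,0,-0.5],"dr":[0,0,0]},{"delta_pos":[0,0,-0.8],"dr":[0,0,0]},{"delta_pos":[0,0,-0.7],"dr":[0,0,0]},{"delta_pos":[0,0,-0.5],"dr":[0,0,0]},{"delta_pos":[0,0,-0.3],"dr":[0,0,0]},{"delta_pos":[0,0,0],"dr":[0,0,0]},{"delta_pos":[0,0,0],"dr":[0,0,0]}]' &&
python3 -m handwheel '[{"delta_pos":[0,0,-0.06],"dr":[0,0,0]},{"delta_pos":[0,0,-0.06],"dr":[0,0,0]},{"delta_pos":[0,0,0],"dr":[0,0,0]}]'; python3 -m handwheel '[{"delta_pos":[0,0,-0.06],"dr":[0,0,0]},{"delta_pos":[0,0,0],"dr":[0,0,0]}]'
```

```text
t: 9.9
eef_pos: [0.5264, 0.1107, 0.0331]
ee_rot: [-3.141, 0.0, -1.57]
force: [1.1, -0.1, -0.3]
width: 0.0576
gripper_force: 15.0
t: 10.2
eef_pos: [0.526, 0.1105, 0.0292]
ee_rot: [-3.141, 0.0, -1.57]
force: [-1.0, 0.3, -1.0]
width: 0.0574
gripper_force: 15.0
t: 10.4
eef_pos: [0.5259, 0.1104, 0.0271]
ee_rot: [3.141, -0.0, -1.57]
force: [0.5, 0.3, -1.0]
width: 0.0575
gripper_force: 15.0
```

```bash
python3 -m handwheel '[{"delta_pos":[0,0,-0.04],"dr":[0,0,0]},{"delta_pos":[0,0,0],"dr":[0,0,0]}]'; python3 -m handwheel '[{"delta_pos":[0,0,-0.04],"dr":[0,0,0]},{"delta_pos":[0,0,0],"dr":[0,0,0]}]';python3 -m handwheel '[{"delta_pos":[0,0,-0.03],"dr":[0,0,0]},{"delta_pos":[0,0,0],"dr":[0,0,0]}]'
```

```text
t: 10.6
eef_pos: [0.526, 0.1105, 0.0261]
ee_rot: [-3.142, -0.0, -1.57]
force: [0.3, 0.4, 1.5]
width: 0.0576
gripper_force: 15.0
t: 10.8
eef_pos: [0.526, 0.1105, 0.026]
ee_rot: [-3.141, -0.0, -1.57]
force: [-5.1, -0.2, 15.2]
width: 0.0579
gripper_force: 15.0
t: 11.0
eef_pos: [0.526, 0.1105, 0.0255]
ee_rot: [-3.141, -0.0, -1.569]
force: [-8.1, 0.0, 20.4]
width: 0.0578
gripper_force: 15.0
```

```bash
python3 -m handwheel '[{"delta_pos":[0,0,0.08],"dr":[0,0,0]},{"delta_pos":[0,0,0],"dr":[0,0,0]}]'; python3 -m handwheel '[{"delta_pos":[0,0,0],"dr":[0,0,0]},{"delta_pos":[0,0,0],"dr":[0,0,0]},{"delta_pos":[0,0,0],"dr":[0,0,0]},{"delta_pos":[0,0,0],"dr":[0,0,0]},{"delta_pos":[0,0,0.3],"dr":[0,0,0]},{"delta_pos":[0,0,0.6],"dr":[0,0,0]},{"delta_pos":[0,0,0.8],"dr":[0,0,0]},{"delta_pos":[0,0,0.7],"dr":[0,0,0]},{"delta_pos":[0,0,0.3],"dr":[0,0,0]}]' -0.75 &&
python3 -m handwheel '[{"delta_pos":[0,0,0],"dr":[0,0,-8.2]},{"delta_pos":[0,0,0],"dr":[0,0,-8.2]},{"delta_pos":[0,0,0],"dr":[0,0,-8.2]},{"delta_pos":[0,0,0],"dr":[0,0,-8.2]},{"delta_pos":[0,0,0],"dr":[0,0,-8.2]},{"delta_pos":[0,0,0],"dr":[0,0,-8.2]},{"delta_pos":[0,0,0],"dr":[0,0,-8.2]},{"delta_pos":[0,0,0],"dr":[0,0,-8.2]},{"delta_pos":[0,0,0],"dr":[0,0,-8.2]},{"delta_pos":[0,0,0],"dr":[0,0,-8.2]}]' -1
python3 -m handwheel '[{"delta_pos":[0,0,0],"dr":[0,0,-8.1]},{"delta_pos":[0,0,0],"dr":[0,0,0]},{"delta_pos":[0,0,0],"dr":[0,0,0]}]'
```

```text
t: 11.2
eef_pos: [0.5262, 0.1106, 0.0266]
ee_rot: [-3.141, 0.0, -1.57]
force: [0.3, -0.1, -0.1]
width: 0.0576
gripper_force: 15.0
t: 12.1
eef_pos: [0.527, 0.1109, 0.1099]
ee_rot: [-3.138, 0.002, -1.57]
force: [-0.6, -0.4, 0.1]
width: 0.0765
gripper_force: 0.0
t: 13.1
eef_pos: [0.5257, 0.1103, 0.1071]
ee_rot: [-3.142, -0.0, -3.008]
force: [-0.6, 0.6, -0.4]
width: 0.0875
gripper_force: 0.0
t: 13.4
eef_pos: [0.5258, 0.1104, 0.1072]
ee_rot: [-3.142, -0.0, -3.139]
force: [-0.1, 0.6, -0.2]
width: 0.0876
gripper_force: 0.0
```

```bash
python3 -m handwheel '[{"delta_pos":[0,0,-0.5],"dr":[0,0,0]},{"delta_pos":[0,0,-0.8],"dr":[0,0,0]},{"delta_pos":[0,0,-0.7],"dr":[0,0,0]},{"delta_pos":[0,0,-0.5],"dr":[0,0,0]},{"delta_pos":[0,0,-0.15],"dr":[0,0,0]},{"delta_pos":[0,0,0],"dr":[0,0,0]}]' &&
python3 -m handwheel '[{"delta_pos":[0,0,0],"dr":[0,0,0]},{"delta_pos":[0,0,0],"dr":[0,0,0]},{"delta_pos":[0,0,0],"dr":[0,0,0]},{"delta_pos":[0,0,0],"dr":[0,0,0]},{"delta_pos":[0,0,0],"dr":[0,0,0]},{"delta_pos":[0,0,0],"dr":[0,0,0]},{"delta_pos":[0,0,0],"dr":[0,0,0]}]' 1 15
```

```text
t: 14.0
eef_pos: [0.5257, 0.1103, 0.0273]
ee_rot: [-3.141, -0.001, -3.141]
force: [0.1, 0.4, 0.6]
width: 0.0876
gripper_force: 0.0
t: 14.7
eef_pos: [0.526, 0.1104, 0.0281]
ee_rot: [-3.142, 0.0, 3.14]
force: [-0.5, -0.5, 4.8]
width: 0.0516
gripper_force: 15.0
```

```bash
python3 -m handwheel '[{"delta_pos":[0,0,0.2],"dr":[0,0,0]},{"delta_pos":[0,0,0.6],"dr":[0,0,0]},{"delta_pos":[0,0,0.9],"dr":[0,0,0]},{"delta_pos":[0,0,1],"dr":[0,0,0]},{"delta_pos":[0,-0.3,1],"dr":[0,0,0]},{"delta_pos":[0.1,-0.6,1],"dr":[0,0,0]},{"delta_pos":[0.1,-0.9,0.8],"dr":[0,0,0]},{"delta_pos":[0.2,-1,0.5],"dr":[0,0,0]},{"delta_pos":[0.2,-1,0.2],"dr":[0,0,0]},{"delta_pos":[0.2,-1,0],"dr":[0,0,0]}]' &&
python3 -m handwheel '[{"delta_pos":[0.2,-1,0],"dr":[0,0,0]},{"delta_pos":[0.1,-0.9,0],"dr":[0,0,0]},{"delta_pos":[0.1,-0.6,0],"dr":[0,0,0]},{"delta_pos":[0,-0.3,0],"dr":[0,0,0]},{"delta_pos":[0,0,0],"dr":[0,0,0]},{"delta_pos":[0,0,0],"dr":[0,0,0]},{"delta_pos":[0,0,0],"dr":[0,0,0]}]'
python3 - <<'E'
from h import *
np.set_printoptions(precision=4,suppress=True)
s=get_state(); print(s["t"],s["eef_pos"],s["ee_rot"],s["q"])
save("wrist","w4")
for n,z in dict(nest=.016,nest_top=.064,pivot=.066,thumb_tab=.092,keeper_tip=.069).items():
    for r in mark_of("wrist",n)[:1]: print(n,round(r["conf"],2),np.round(r["location"],1),onz("wrist",r["location"],z))
E
```

```text
t: 15.7
eef_pos: [0.5505, -0.0345, 0.2155]
ee_rot: [3.141, 0.003, 3.141]
force: [-0.0, 0.9, -1.2]
width: 0.0516
gripper_force: 15.0
t: 16.4
eef_pos: [0.5619, -0.1167, 0.2139]
ee_rot: [3.141, 0.0, 3.141]
force: [-0.3, 0.1, -0.1]
width: 0.0517
gripper_force: 15.0
16.4 [ 0.5619 -0.1167  0.2139] [3.1414 0.0001 3.1411] [ 0.1358  0.2166 -0.2618 -0.0002 -1.0923 -1.7071]
nest 0.75 [317.4  74.4] [ 0.4438 -0.119   0.016 ]
nest_top 0.98 [316.5  71.8] [ 0.447  -0.1195  0.064 ]
pivot 0.64 [310.1 161.7] [ 0.5311 -0.1263  0.066 ]
thumb_tab 0.63 [229.5 188.4] [ 0.5522 -0.2023  0.092 ]
keeper_tip 0.64 [386.3 143.8] [ 0.5128 -0.0512  0.069 ]
```

View pics/w4.png

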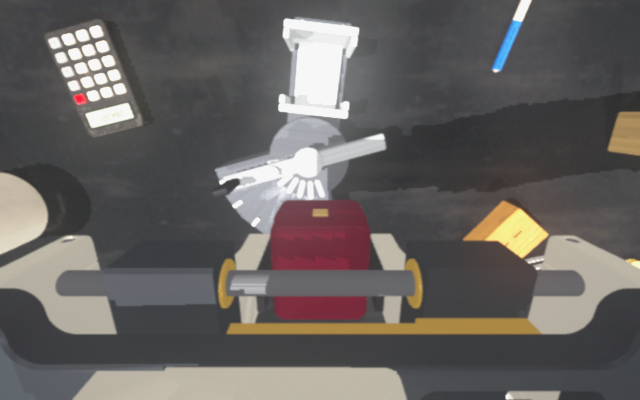

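```bash
python3 -c "
import cv2
im=cv2.imread('pics/w4.png')[5:125,255:395]
cv2.imwrite('pics/c5.png',cv2.resize(im,(700,600),interpolation=cv2.INTER_CUBIC))"
```

```text
(no output)
```

View pics/c5.png

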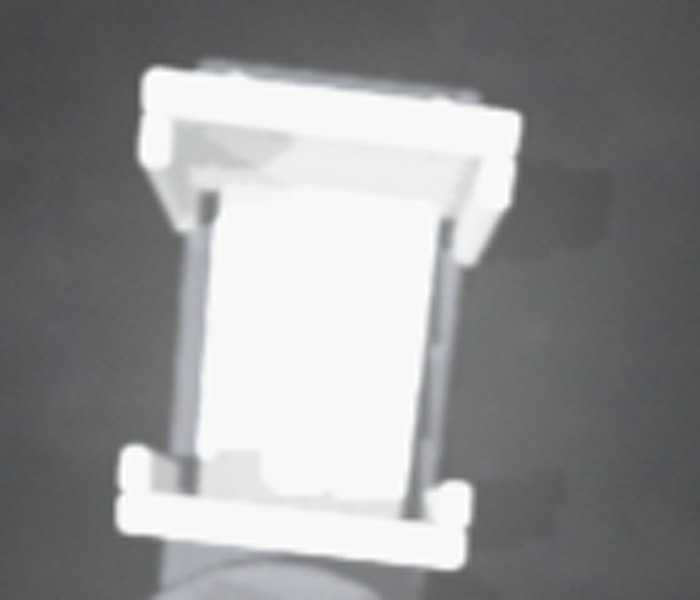

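```bash
python3 - <<'E'
from h import *
np.set_printoptions(precision=4,suppress=True)
P=[onz("wrist",(255+u/5,5+v/5),.064)[:2] for u,v in((145,70),(520,110),(467,568),(118,533))]
P=np.array(P); print(P, P.mean(0))
for a,b in((0,1),(3,2),(3,0),(2,1)): d=P[b]-P[a]; print(np.hypot(*d),np.degrees(np.arctan2(d[1],d[0])))
# far-wall & near-wall front (inner) edges incl. flange width
E
```

```text
[[ 0.4038 -0.1486]
 [ 0.4101 -0.0817]
 [ 0.489  -0.0888]
 [ 0.4825 -0.1567]] [ 0.4464 -0.1189]
0.0672065565385033 84.65414311440956
0.06825143106383809 84.51433280239225
0.07913302537463499 174.08763562612864
0.07929613462581757 174.84364244635785
```

The crop shows the nest mouth corners at (284,19), (359,27), (348,119) and (279,112). That puts the nest centre at (0.446,-0.119) with a yaw of -5.4°, which agrees with the networks.

```bash
python3 -m handwheel '[{"delta_pos":[-0.4,0,0],"dr":[0,0,-1.4]},{"delta_pos":[-0.8,-0.08,0],"dr":[0,0,-2]},{"delta_pos":[-0.9,0,0],"dr":[0,0,-2]},{"delta_pos":[-0.9,0,0],"dr":[0,0,0]},{"delta_pos":[-0.6,0,-0.3],"dr":[0,0,0]},{"delta_pos":[-0.26,0,-0.7],"dr":[0,0,0]},{"delta_pos":[0,0,-1],"dr":[0,0,0]},{"delta_pos":[0,0,-0.8],"dr":[0,0,0]},{"delta_pos":[0,0,-0.6],"dr":[0,0,0]},{"delta_pos":[0,0,-0.4],"dr":[0,0,0]}]' &&
python3 -m handwheel '[{"delta_pos":[0,0,0],"dr":[0,0,0]},{"delta_pos":[0,0,0],"dr":[0,0,0]},{"delta_pos":[0,0,0],"dr":[0,0,0]}]'
```

```text
t: 17.7
eef_pos: [0.4448, -0.12, 0.0986]
ee_rot: [-3.141, -0.001, 3.045]
force: [0.6, 0.3, -1.1]
width: 0.0516
gripper_force: 15.0
t: 18.0
eef_pos: [0.4466, -0.1199, 0.1006]
ee_rot: [3.141, 0.001, 3.046]
force: [0.4, 0.3, 0.3]
width: 0.0518
gripper_force: 15.0
```

```bash
python3 -m handwheel '[{"delta_pos":[0,0.03,-0.15],"dr":[0,0,0]},{"delta_pos":[0,0,-0.2],"dr":[0,0,0]},{"delta_pos":[0,0,-0.2],"dr":[0,0,0]},{"delta_pos":[0,0,0],"dr":[0,0,0]}]' && python3 -m handwheel '[{"delta_pos":[0,0,-0.2],"dr":[0,0,0]},{"delta_pos":[0,0,-0.2],"dr":[0,0,0]},{"delta_pos":[0,0,-0.2],"dr":[0,0,0]},{"delta_pos":[0,0,0],"dr":[0,0,0]}]'
```

```text
t: 18.4
eef_pos: [0.4454, -0.1191, 0.0823]
ee_rot: [-3.141, -0.002, 3.046]
force: [-0.0, -0.3, -0.9]
width: 0.0515
gripper_force: 15.0
t: 18.8
eef_pos: [0.4455, -0.1191, 0.0643]
ee_rot: [-3.141, -0.002, 3.046]
force: [-0.5, 0.1, -1.3]
width: 0.0516
gripper_force: 15.0
```

It's inside the mouth with no contact, so I'll continue down.

```bash
python3 -m handwheel '[{"delta_pos":[0,0,-0.2],"dr":[0,0,0]},{"delta_pos":[0,0,-0.2],"dr":[0,0,0]},{"delta_pos":[0,0,-0.1],"dr":[0,0,0]},{"delta_pos":[0,0,0],"dr":[0,0,0]}]' && python3 -m handwheel '[{"delta_pos":[0,0,-0.06],"dr":[0,0,0]},{"delta_pos":[0,0,-0.06],"dr":[0,0,0]},{"delta_pos":[0,0,0],"dr":[0,0,0]}]';python3 -m handwheel '[{"delta_pos":[0,0,-0.05],"dr":[0,0,0]},{"delta_pos":[0,0,0],"dr":[0,0,0]}]'
```

```text
t: 19.2
eef_pos: [0.4458, -0.1191, 0.0497]
ee_rot: [-3.141, -0.001, 3.046]
force: [-0.3, -0.2, -0.4]
width: 0.0515
gripper_force: 15.0
t: 19.5
eef_pos: [0.446, -0.1191, 0.0465]
ee_rot: [-3.142, -0.0, 3.046]
force: [0.7, -0.4, -0.6]
width: 0.0518
gripper_force: 15.0
t: 19.7
eef_pos: [0.4461, -0.1191, 0.0451]
ee_rot: [-3.142, -0.0, 3.046]
force: [-0.5, 0.1, -1.2]
width: 0.0517
gripper_force: 15.0
```

```bash
for i in 1 2; do :; done; python3 -m handwheel '[{"delta_pos":[0,0,-0.04],"dr":[0,0,0]},{"delta_pos":[0,0,0],"dr":[0,0,0]}]';python3 -m handwheel '[{"delta_pos":[0,0,-0.04],"dr":[0,0,0]},{"delta_pos":[0,0,0],"dr":[0,0,0]}]';python3 -m handwheel '[{"delta_pos":[0,0,-0.03],"dr":[0,0,0]},{"delta_pos":[0,0,0],"dr":[0,0,0]}]'
```

```text
t: 19.9
eef_pos: [0.4463, -0.119, 0.044]
ee_rot: [3.142, 0.0, 3.046]
force: [-0.1, -0.3, 0.3]
width: 0.0515
gripper_force: 15.0
t: 20.1
eef_pos: [0.4464, -0.119, 0.0437]
ee_rot: [-3.141, 0.001, 3.047]
force: [-5.2, 0.3, 14.9]
width: 0.0516
gripper_force: 15.0
t: 20.3
eef_pos: [0.4466, -0.119, 0.0433]
ee_rot: [-3.141, 0.001, 3.047]
force: [-6.1, 1.6, 20.7]
width: 0.0516
gripper_force: 15.0
```

```bash
python3 -m handwheel '[{"delta_pos":[0,0,0.09],"dr":[0,0,0]},{"delta_pos":[0,0,0],"dr":[0,0,0]}]'; python3 -m handwheel '[{"delta_pos":[0,0,0],"dr":[0,0,0]},{"delta_pos":[0,0,0],"dr":[0,0,0]},{"delta_pos":[0,0,0],"dr":[0,0,0]},{"delta_pos":[0,0,0],"dr":[0,0,0]},{"delta_pos":[0,0,0],"dr":[0,0,0]},{"delta_pos":[0,0,0.3],"dr":[0,0,0]},{"delta_pos":[0,0,0.7],"dr":[0,0,0]},{"delta_pos":[0,0,0.9],"dr":[0,0,0]},{"delta_pos":[0,0,1],"dr":[0,0,0]},{"delta_pos":[0,0,1],"dr":[0,0,0]}]' -1
python3 -m handwheel '[{"delta_pos":[0.6,0,0.4],"dr":[0,0,0]},{"delta_pos":[0.9,0,0],"dr":[0,0,0]},{"delta_pos":[0.6,0,0],"dr":[0,0,0]},{"delta_pos":[0,0,0],"dr":[0,0,0]},{"delta_pos":[0,0,0],"dr":[0,0,0]}]' 1
cat > lev.py <<'E'
from h import *
P=np.array([.531,-.127]); PHI=np.radians(-5.4)
def tcp(q,b=.0135):
    th=PHI+q-1.2; u=np.array([np.cos(th),np.sin(th)]); t=np.array([-u[1],u[0]])
    return P+.08*u-b*t
def tabq():
    grab_frame("wrist")
    out={}
    for n,z,o in(("thumb_tab",.092,0),("keeper_tip",.069,np.pi)):
        for r in mark_of("wrist",n)[:1]:
            d=onz("wrist",r["location"],z)[:2]-P; out[n]=(round(r["conf"],2),round((np.arctan2(d[1],d[0])+o-PHI+1.2+np.pi)%(2*np.pi)-np.pi,3),np.round(np.hypot(*d),3))
    return out
E
python3 - <<'E'
from lev import *
np.set_printoptions(precision=4,suppress=True)
s=get_state(); print(s["t"],s["eef_pos"],s["ee_rot"],s["width"])
im=save("wrist","w6")
for n in("box_mid","nest_top"):
    for r in mark_of("wrist",n)[:1]: print(n,r,onz("wrist",r["location"],.037 if n=="box_mid" else .064))
print(tabq())
p=s["eef_pos"][:2]
for q in(-.15,0,.23,.53,.83,1.13): t=tcp(q); print(q,t,(t-p)/.03); p=t
E
```

```text
t: 20.5
eef_pos: [0.4464, -0.119, 0.0449]
ee_rot: [3.141, 0.001, 3.046]
force: [-0.9, 0.3, -0.5]
width: 0.0515
gripper_force: 15.0
t: 21.5
eef_pos: [0.4458, -0.1191, 0.1634]
ee_rot: [-3.142, 0.0, 3.046]
force: [0.5, 0.1, 0.4]
width: 0.0877
gripper_force: 0.0
t: 22.0
eef_pos: [0.5088, -0.1191, 0.1736]
ee_rot: [3.142, -0.001, 3.046]
force: [-0.7, 0.0, -0.5]
width: 0.0532
gripper_force: 0.0
22.0 [ 0.5088 -0.1191  0.1736] [ 3.1416 -0.0006  3.0458] 0.05318545573541249
box_mid {'location': [312.0, 133.0], 'conf': 0.87} [ 0.4477 -0.1203  0.037 ]
nest_top {'location': [522.9, 268.6], 'conf': 0.23} [0.5961 0.0749 0.064 ]
{'keeper_tip': (0.86, np.float64(-0.007), np.float64(0.078))}
-0.15 [ 0.5277 -0.2081] [ 0.6301 -2.9668]
0 [ 0.5399 -0.2076] [0.405  0.0139]
0.23 [ 0.558  -0.2035] [0.6051 0.1381]
0.53 [ 0.5794 -0.1921] [0.7134 0.3799]
0.83 [ 0.5965 -0.1749] [0.5693 0.5738]
1.13 [ 0.6077 -0.1534] [0.3743 0.7164]
```

View pics/w6.png

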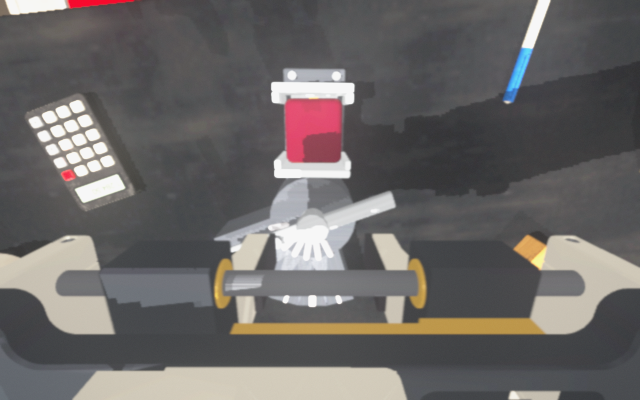

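The box sits upright in the nest (at (313,130)), and the keeper is still at notch 0. I'll move behind the tab and lower the closed fingers.

```bash
python3 -m handwheel '[{"delta_pos":[0.1,-0.5,0],"dr":[0,0,4]},{"delta_pos":[0.23,-0.9,0],"dr":[0,0,4]},{"delta_pos":[0.2,-0.9,0],"dr":[0,0,4.75]},{"delta_pos":[0.1,-0.67,0],"dr":[0,0,0]},{"delta_pos":[0,0,0],"dr":[0,0,0]},{"delta_pos":[0,0,-0.5],"dr":[0,0,0]},{"delta_pos":[0,0,-0.8],"dr":[0,0,0]},{"delta_pos":[0,0,-0.7],"dr":[0,0,0]},{"delta_pos":[0,0,-0.4],"dr":[0,0,0]},{"delta_pos":[0,0,0],"dr":[0,0,0]}]' 1 && python3 -m handwheel '[{"delta_pos":[0.1,0,-0.03],"dr":[0,0,2.1]},{"delta_pos":[0.1,0,0],"dr":[0,0,2.1]},{"delta_pos":[0,0,0],"dr":[0,0,0]},{"delta_pos":[0,0,0],"dr":[0,0,0]}]'
```

```text
t: 23.3
eef_pos: [0.5269, -0.2077, 0.1001]
ee_rot: [3.141, -0.003, -3.015]
force: [-0.6, -0.5, 0.2]
width: 0.0005
gripper_force: 0.0
t: 23.7
eef_pos: [0.5344, -0.208, 0.1015]
ee_rot: [-3.141, 0.001, -2.942]
force: [0.5, 0.6, -0.3]
width: 0.0006
gripper_force: 0.0
```

```bash
python3 -m handwheel '[{"delta_pos":[0,0,0],"dr":[0,0,0]}]'; python3 - <<'E'
from lev import *
np.set_printoptions(precision=4,suppress=True)
s=get_state();print(s["eef_pos"],s["ee_rot"][2]);print(tabq())
p=s["eef_pos"][:2]
for q in np.arange(.0,.24,.046): t=tcp(q); print(round(q,3),(t-p)/.03); p=t
for q in(.2767,.3233,.37,.4167,.4633,.51): t=tcp(q+.02); print(round(q+.02,3),(t-p)/.03); p=t
E
```

```text
t: 23.8
eef_pos: [0.5341, -0.2081, 0.1012]
ee_rot: [-3.141, 0.001, -2.942]
force: [0.5, -0.9, -0.4]
width: 0.0002
gripper_force: 0.0
[ 0.5341 -0.2081  0.1012] -2.9420241481439104
{'keeper_tip': (0.66, np.float64(0.012), np.float64(0.077))}
0.0 [0.1923 0.0145]
0.046 [0.1233 0.0164]
0.092 [0.1224 0.0221]
0.138 [0.1213 0.0277]
0.184 [0.1199 0.0332]
0.23 [0.1182 0.0387]
0.297 [0.168  0.0657]
0.343 [0.1146 0.0525]
0.39 [0.1122 0.0579]
0.437 [0.1094 0.063 ]
0.483 [0.1061 0.0679]
0.53 [0.1031 0.073 ]
```

First click, 0 to 0.3:

```bash
python3 -m handwheel '[{"delta_pos":[0.19,0.015,0],"dr":[0,0,4.4]},{"delta_pos":[0.12,0.015,0],"dr":[0,0,2.6]},{"delta_pos":[0.12,0.02,0],"dr":[0,0,2.6]},{"delta_pos":[0.12,0.03,0],"dr":[0,0,2.6]},{"delta_pos":[0.12,0.035,0],"dr":[0,0,2.6]},{"delta_pos":[0.12,0.04,0],"dr":[0,0,2.7]},{"delta_pos":[0,0,0],"dr":[0,0,0]},{"delta_pos":[0,0,0],"dr":[0,0,0]},{"delta_pos":[0,0,0],"dr":[0,0,0]}]'; python3 - <<'E'
from lev import *
np.set_printoptions(precision=4,suppress=True)
s=get_state();print(s["eef_pos"],s["ee_rot"][2],s["force"]);print(tabq())
E
```

```text
t: 24.85
eef_pos: [0.5577, -0.2034, 0.1006]
ee_rot: [3.142, 0.0, -2.637]
force: [0.4, -0.4, 0.3]
width: 0.0003
gripper_force: 0.0
[ 0.5577 -0.2034  0.1006] -2.6368295302235993 [ 0.3756 -0.3996  0.3205]
{'keeper_tip': (0.92, np.float64(0.288), np.float64(0.077))}
```

Notch 0.3 reached. Second click, to 0.6, then a pause and check:

```bash
python3 -m handwheel '[{"delta_pos":[0.17,0.065,0],"dr":[0,0,3.8]},{"delta_pos":[0.115,0.05,0],"dr":[0,0,2.7]},{"delta_pos":[0.11,0.06,0],"dr":[0,0,2.7]},{"delta_pos":[0.11,0.065,0],"dr":[0,0,2.7]},{"delta_pos":[0.105,0.07,0],"dr":[0,0,2.7]},{"delta_pos":[0.105,0.075,0],"dr":[0,0,2.6]},{"delta_pos":[0,0,0],"dr":[0,0,0]},{"delta_pos":[0,0,0],"dr":[0,0,0]},{"delta_pos":[0,0,0],"dr":[0,0,0]},{"delta_pos":[0,0,0],"dr":[0,0,0]}]'; python3 - <<'E'
from lev import *
np.set_printoptions(precision=4,suppress=True)
s=get_state();print(s["t"],s["eef_pos"],s["ee_rot"][2],s["force"]);print(tabq())
p=s["eef_pos"][:2]
for q in(.597,.643,.69,.737,.783,.83,.897,.943,.99,1.037,1.083,1.13): t=tcp(q); print(q,(t-p)/.03); p=t
E
```

```text
t: 26.0
eef_pos: [0.5791, -0.1918, 0.1006]
ee_rot: [3.141, -0.0, -2.336]
force: [0.8, 0.3, 1.0]
width: 0.0006
gripper_force: 0.0
26.0 [ 0.5791 -0.1918  0.1006] -2.3362029045336548 [0.7994 0.3042 1.0448]
{'keeper_tip': (0.55, np.float64(0.566), np.float64(0.08))}
0.597 [0.1516 0.1043]
0.643 [0.0927 0.0829]
0.69 [0.0907 0.089 ]
0.737 [0.0864 0.0932]
0.783 [0.0803 0.095 ]
0.83 [0.0774 0.1008]
0.897 [0.102  0.1497]
0.943 [0.0641 0.1066]
0.99 [0.0604 0.1118]
1.037 [0.055  0.1146]
1.083 [0.0486 0.1145]
1.13 [0.0442 0.1192]
```

```bash
python3 -m handwheel '[{"delta_pos":[0,0,0],"dr":[0,0,0]},{"delta_pos":[0,0,0],"dr":[0,0,0]},{"delta_pos":[0,0,0],"dr":[0,0,0]},{"delta_pos":[0,0,0],"dr":[0,0,0]},{"delta_pos":[0,0,0],"dr":[0,0,0]},{"delta_pos":[0,0,0],"dr":[0,0,0]},{"delta_pos":[0,0,0],"dr":[0,0,0]}]' >/dev/null; python3 -m handwheel '[{"delta_pos":[0.15,0.105,0],"dr":[0,0,3.8]},{"delta_pos":[0.095,0.085,0],"dr":[0,0,2.7]},{"delta_pos":[0.09,0.09,0],"dr":[0,0,2.7]},{"delta_pos":[0.085,0.09,0],"dr":[0,0,2.7]},{"delta_pos":[0.08,0.095,0],"dr":[0,0,2.7]},{"delta_pos":[0.08,0.1,0],"dr":[0,0,2.6]},{"delta_pos":[0,0,0],"dr":[0,0,0]},{"delta_pos":[0,0,0],"dr":[0,0,0]},{"delta_pos":[0,0,0],"dr":[0,0,0]},{"delta_pos":[0,0,0],"dr":[0,0,0]}]'; python3 -m handwheel '[{"delta_pos":[0,0,0],"dr":[0,0,0]},{"delta_pos":[0,0,0],"dr":[0,0,0]},{"delta_pos":[0,0,0],"dr":[0,0,0]},{"delta_pos":[0,0,0],"dr":[0,0,0]},{"delta_pos":[0,0,0],"dr":[0,0,0]},{"delta_pos":[0,0,0],"dr":[0,0,0]},{"delta_pos":[0,0,0],"dr":[0,0,0]}]'; python3 - <<'E'
from lev import *
np.set_printoptions(precision=4,suppress=True)
s=get_state();print(s["t"],s["eef_pos"],tcp(.83),s["ee_rot"][2],s["force"]);print(tabq())
E
```

```text
t: 27.85
eef_pos: [0.5965, -0.1749, 0.1007]
ee_rot: [3.142, 0.0, -2.036]
force: [0.3, 1.0, 0.2]
width: 0.0004
gripper_force: 0.0
t: 28.55
eef_pos: [0.5966, -0.175, 0.1006]
ee_rot: [3.142, 0.0, -2.036]
force: [-0.7, 0.5, 0.4]
width: 0.0006
gripper_force: 0.0
28.55 [ 0.5966 -0.175   0.1006] [ 0.5965 -0.1749] -2.0355180428227566 [-0.732   0.5227  0.3862]
{'keeper_tip': (0.74, np.float64(0.881), np.float64(0.079))}
```

Notch 0.9. Last click, to 1.2:

```bash
python3 -m handwheel '[{"delta_pos":[0.1,0.15,0],"dr":[0,0,3.8]},{"delta_pos":[0.065,0.105,0],"dr":[0,0,2.7]},{"delta_pos":[0.06,0.11,0],"dr":[0,0,2.7]},{"delta_pos":[0.055,0.115,0],"dr":[0,0,2.7]},{"delta_pos":[0.05,0.115,0],"dr":[0,0,2.7]},{"delta_pos":[0.03,0.09,0],"dr":[0,0,2]},{"delta_pos":[0,0,0],"dr":[0,0,0]},{"delta_pos":[0,0,0],"dr":[0,0,0]},{"delta_pos":[0,0,0],"dr":[0,0,0]},{"delta_pos":[0,0,0],"dr":[0,0,0]}]';  python3 - <<'E'
from lev import *
np.set_printoptions(precision=4,suppress=True)
s=get_state();print(s["t"],s["eef_pos"],tcp(1.13),s["ee_rot"][2],s["force"]);print(tabq())
E
```

```text
t: 29.7
eef_pos: [0.6074, -0.1543, 0.1007]
ee_rot: [-3.142, 0.0, -1.746]
force: [0.2, 0.8, 0.4]
width: 0.0003
gripper_force: 0.0
29.7 [ 0.6074 -0.1543  0.1007] [ 0.6077 -0.1534] -1.7459942696850022 [0.1733 0.812  0.3638]
{}
```

```bash
python3 -m handwheel '[{"delta_pos":[0,-0.4,0],"dr":[0,0,0]},{"delta_pos":[0,-0.4,0.2],"dr":[0,0,0]},{"delta_pos":[0,0,0.8],"dr":[0,0,0]},{"delta_pos":[0,0,1],"dr":[0,0,0]},{"delta_pos":[0,0,1],"dr":[0,0,0]},{"delta_pos":[0,0.2,1],"dr":[0,0,0]},{"delta_pos":[-0.5,0.8,0.7],"dr":[0,0,0]},{"delta_pos":[-0.6,1,0],"dr":[0,0,0]},{"delta_pos":[-0.6,1,0],"dr":[0,0,0]},{"delta_pos":[-0.3,0.6,0],"dr":[0,0,0]}]'; python3 -m handwheel '[{"delta_pos":[0,0,0],"dr":[0,0,0]},{"delta_pos":[0,0,0],"dr":[0,0,0]},{"delta_pos":[0,0,0],"dr":[0,0,0]}]'; python3 - <<'E'
from lev import *
np.set_printoptions(precision=4,suppress=True)
s=get_state();print(s["t"],s["eef_pos"]);print(tabq()); save("wrist","w9")
for r in mark_of("wrist","box_mid")[:1]: print(r,onz("wrist",r["location"],.037))
E
```

```text
t: 30.85
eef_pos: [0.5462, -0.07, 0.2426]
ee_rot: [-3.141, 0.001, -1.746]
force: [1.1, 0.2, 0.9]
width: 0.0003
gripper_force: 0.0
t: 31.15
eef_pos: [0.5477, -0.0712, 0.2419]
ee_rot: [-3.141, -0.0, -1.746]
force: [0.5, -0.1, 0.1]
width: 0.0007
gripper_force: 0.0
31.15 [ 0.5477 -0.0712  0.2419]
{'thumb_tab': (0.78, np.float64(1.183), np.float64(0.08)), 'keeper_tip': (0.93, np.float64(1.173), np.float64(0.08))}
{'location': [400.5, 124.1], 'conf': 0.8} [ 0.4429 -0.1184  0.037 ]
```

View pics/w9.png

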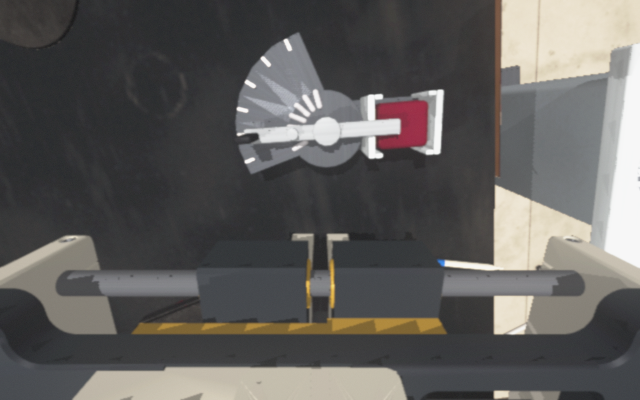

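The lever is at the fifth mark (tab at (248,137)), with one mark left beyond it at (250,160). The keeper lies across the seated box at (400,127), and the robot touches nothing.

```bash
python3 -c "
from station import *
print(job_done())"
```

```text
the job is handed in; nothing more can be done
None
```

The ring box is seated upright in the nest and released, and the lever stands in the long-mark notch with its keeper bar across the box; the job was handed in at about 31 s.

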